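# Drive a stuck D cell out of a battery housing

## Task

A dead battery cell is jammed in the bore of the battery housing. Take the wooden drift from its rest, push it through the small opening of the bore to drive the cell right out onto the cradle on the other side, and lay the drift back in its rest the way it lay. Then lay the dead cell flat in the tray, leaving the two fresh cells and the jar as they stand.

Things in the scene. Friction and masses are not known exactly. Their poses are not given: they have to be found in the camera images.
- housing: Fixed aluminium block, 90 mm long (its x), 70 mm wide, from 45 to 115 mm above the bench, on a pedestal and a steel base plate 10 mm thick (x = -52 to 163 mm, 84 mm wide). A level bore runs along x, its axis 80 mm above the bench, y = 0. Origin: on the bench under the block's middle; z up; x points the way the cell must be driven. Entry face x = -45 mm, exit face x = +45 mm.
- bore_entry (a point): Centre of the entry opening, in the entry face, 80 mm above the bench; axes as the housing's. A lip 8 mm thick leaves a round hole 28 mm in diameter, too small for the cell; behind it the bore is 41 mm wide.
- bore_exit (a point): Centre of the bore in the exit face, 90 mm from the entry; axes as the housing's. A spring shoe in the bore's roof (housing x = -25 to +15 mm, at most 1.5 mm below the cell's top) jams the cell: 8 to 20 N are needed to push it until its back end has passed x = +15 mm; then it slides easily. It must come wholly out past the exit face.
- cradle_mid (a point): On the bore axis, 100 mm along x from the block's middle, over the open cradle: two guide strips go on from the bore to an end stop at housing x = 150 mm (its top 3 mm above the axis). They carry the cell level at bore height, so it neither drops nor rolls. Strips and beam lie within 15 mm either side of the axis and at least 10 mm below it: the cell's sides are free to grip.
- dead_cell: The jammed D-size battery cell: grey cylinder with a steel band, 34 mm in diameter, 60 mm long, about 0.14 kg. Origin: its centre; x along its axis, at the start in the driving direction (the cell may roll about it). At the start it lies wholly inside the bore, its centre -4 to +4 mm from the middle of the block.
- drift: Loose wooden drift, about 0.1 kg: a square handle 26 x 26 mm, 100 mm long (x = -55 to +45 mm) and a round rod 18 mm in diameter, 110 mm long (x = +45 to +155 mm), on one axis. Origin: on that axis in the handle, where it is well gripped; x points to the rod's tip. It starts in the rest, level, 40 mm above the bench.
- drift_tip (a point): Centre of the free end of the drift's rod, 155 mm from the drift's origin.
- drift_rest: Fixed plywood rest: board 200 x 60 x 10 mm with two open-topped saddles with flared cheeks, for the handle's tail (x = -52 to -36 mm) and for the rod (x = 103 to 117 mm), up to 50 mm above the bench; between them the handle is free. Origin: on the bench below the drift. The drift lies right with its origin 40 mm above this origin and its x axis along this x axis.
- tray: Fixed open black tray, 160 (its x) x 130 (its y) mm outside, 35 mm high, walls and floor 4 mm. Origin: on the bench under its centre.
- fresh_cell0: Fresh D cell standing upright on the bench, 34 mm in diameter, 60 mm high; leave it. Origin: centre of its underside.
- fresh_cell1: The other fresh D cell, alike; leave it. Origin: centre of its underside.
- jar: Amber jar with black cap, 60 mm in diameter, 75 mm high; leave it. Origin: centre of its underside.

How it is judged:
On the way:
1. the dead cell has been driven wholly out of the exit of the bore by the drift, whose tip is inside the bore (x of dead_cell in the frame of housing above 0.075 m and z of each of dead_cell, drift_tip in the frame of housing above 0.06 m and x of drift_tip in the frame of housing above 0 m and y of drift_tip in the frame of housing between -0.02 and 0.02 m and z of drift_tip in the frame of housing below 0.1 m), for 0.1 s.
At the end, for the whole second after the job is handed in: The dead cell lies flat in the tray (centre inside the walls, under 27 mm up); the drift lies in its rest to 18 mm lengthwise, 12 mm sideways, 8 mm in height, 0.12 rad; both still. Fresh cells moved under 20 mm, jar under 30 mm, none tipped (x of dead_cell in the frame of tray between -0.08 and 0.08 m and y of dead_cell in the frame of tray between -0.065 and 0.065 m and z of dead_cell in the frame of tray below 0.027 m and linear speed of dead_cell below 0.03 m/s and x of drift in the frame of drift_rest between -0.018 and 0.018 m and y of drift in the frame of drift_rest between -0.012 and 0.012 m and z of drift in the frame of drift_rest between 0.032 and 0.048 m and angle between the x axis of drift and the x axis of drift_rest, either way round below 0.12 rad and linear speed of drift below 0.02 m/s and not (distance of any of fresh_cell0, fresh_cell1 from where it was at the start of the episode above 0.02 m or distance of jar from where it was at the start of the episode above 0.03 m or angle between any of fresh_cell0, fresh_cell1, jar's own z axis and vertical above 0.4 rad)); the robot touches nothing.
It fails at once if a fresh cell is moved more than 20 mm, the jar more than 30 mm, or one of them is tipped over (distance of any of fresh_cell0, fresh_cell1 from where it was at the start of the episode above 0.02 m or distance of jar from where it was at the start of the episode above 0.03 m or angle between any of fresh_cell0, fresh_cell1, jar's own z axis and vertical above 0.4 rad).
It also fails if it takes over 54 s, if anything falls off the work surface, if the arm or the gripper's body presses on something with over 40 N, if the wrist force passes 120 N, or if a joint passes its speed limit or range.

## Robot

A 6-joint arm with a two-finger parallel gripper is mounted at the origin on the work surface. World frame = base frame: x ahead of the robot, y to its left, z up, the work surface at z = 0. Lengths are in m, angles in rad, forces in N, time in s.
With the tool pointing down it reaches from about 0.3 to 0.95 m from the base axis. Payload 3.1 kg.
Tool frame: the origin (TCP) lies on the front face of the gripper's body, between the roots of the fingers; the fingertips stand 73 mm ahead of it and the grasp point (between the pads) lies 54 mm ahead of it; x points along the fingers, y is the direction in which the jaws open and shut, and the axes are right-handed (so a half turn about x gives the same grasp; the last joint's range is limited). The gripper opens to 85 mm and grips with 20 to 120 N. Pads are 22 mm wide; open, the fingers measure 114 mm over their backs; the gripper's body (76 mm by 85 mm) begins 54 mm behind the grasp point. The pads swing forward as they close: fully open they stand 13 mm farther back than shut.
Start: joints at [-1.252, 0.308, 1.634, -0, 1.2, -0.07], TCP at [0.237, -0.578, 0.304] pointing down, gripper open.
Joint ranges: [-3.06, 3.06], [-0.79, 1.96], [0.05, 2.63], [-1.19, 4.34], [0.05, 2.64], [-2.94, 2.94]. Speed limits (rad/s): [2.79, 2.79, 3.14, 3.14, 3.14, 3.14].

## Interface

Orientations are given as a 3x3 rotation matrix whose columns are the frame's x, y, z axes.
In Python, from cell import r gives the robot as it stands.
- The arm moves only by the tool play_rows, never from a script. Its argument "deltas" is a list that holds one entry, the list of rows, each a list of 7 numbers: the closure in counts, from 0 (fully open) to 255 (shut), then the shift along the tool's x, y, z in cm, then the turn, a rotation vector about the tool's x, y, z in degrees. In form: [[[hand, x, y, z, wx, wy, wz], ...]]. A call has 1 to 20 rows; each row shifts and turns the commanded pose from where the row before left it, along the tool's axes as they then stand; what a row does not reach is not made up. A row lasts 1/8 s, in which the tool goes at most 62.5 mm and 10.7 degrees, less where a joint would pass 70% of its speed; a pose out of reach is approached as far as the arm can. A call is refused whole if a number of a shift passes 6.25 or a number of a turn 10.7, either way. A call with a gripper value outside its range is refused whole. The fingers move at their own pace and stop on an object; "squeeze" is the grip in N (left out, the last holds). Time passes only in rows, so rows that do not move let the fingers close. It gives the time, the measured TCP pose, the force and the opening at its end, in the units of the state.
- r.get_state(): the state, without advancing time (a new reading comes with each control period).
- r.get_image(name): name is "scene" or "top" or "wrist"; returns the picture (400x640x3 uint8, red, green, blue); there is no depth.
- r.get_calibration(name): a dict with "camera_matrix" (3x3 intrinsics, pixels), "pose" (4x4, takes a point from camera to world coordinates); the wrist camera has in their place "mount" (4x4, takes a point from camera to tool coordinates, whose origin is the TCP and whose axes are the tool frame's). Camera axes: x right, y down, z forward; pixel columns grow to the right and rows downward; lengths in m; the calibration is good to about 2 mm. A picture is of the moment at which its call begins: read the wrist's pose just before it. get_calibration takes no time and is no camera call.
- r.sign_off(): hands the job in, once; it reports no verdict.
Trained networks look in the newest picture that a camera, given by its name, has taken for a name from the list of things; names that differ only in an ending like _2 or _b are one class to them, and where a whole thing is asked for, a point or a joint stands for the part that bears it (a point fixed in the world has none). Each returns a list of dicts, best first, with "p" (0 to 1); they miss things now and then, are a little off and sometimes report something else, mostly with a low value. They report only what shows in the picture. A call takes as long as a camera call.
- r.boxes_of(camera, target): "pixel" ([column, row] in pixels, amid what is visible of it).
- r.silhouettes(camera, target): "mask" (400x640 bool, what is visible of it) and "pixel" ([column, row] in pixels, amid what is visible of it).
The state is a dict: "time": time; "q": joint angles; "qd": joint speeds; "joint_torque": joint torques, N m; "eef_pos": TCP position; "orientation": TCP orientation; "ft_force": force on the tool from outside, world axes, zero at the start; "moment": the same for the moment, N m; "opening": finger opening in m.
Only numpy, scipy, OpenCV 4.12 (cv2) and the standard library are available. Lean on these libraries where they do the work, as an engineer would, in place of code of your own. Each camera call takes 0.05 s, during which the arm holds its last target.

## Working session

There is one attempt and no reset: what is moved stays moved. The work goes in short steps, Python scripts to look and compute and a tool call to move; the robot and the scene stay as the last step left them, time stands still between calls to the robot, and variables do not carry over. Pictures are saved under pics/ and viewed, and the job is handed in when it is done.

Besides the shell and the picture viewer there is one more tool, called after "Request:" as name([rows], argument=value, ...), one row to a line, values as JSON. play_rows: Moves the arm, as the interface text tells. Its arguments: {"type":"object","properties":{"deltas":{"type":"array","items":{"type":"array","items":{"type":"array","items":{"type":"number"}}}},"squeeze":{"type":"number"}},"required":["deltas"]}

```bash
ls; mkdir -p pics
python3 - <<'E'
from cell import r
import cv2
print(r.get_state())
for n in ["scene","top","wrist"]:
    im=r.get_image(n); cv2.imwrite(f"pics/{n}0.png",im[:,:,::-1]); c=r.get_calibration(n); print(n,c)
E
```

```text
pics
{'time': 0.0, 'q': array([-1.25168646e+00,  3.08992429e-01,  1.63521213e+00, -1.26260478e-05,
        1.19970727e+00, -6.96852736e-02]), 'qd': array([ 1.56673484e-03,  9.35945407e-04, -2.11690266e-05,  6.22991316e-04,
        6.57300502e-04,  6.92257710e-04]), 'joint_torque': array([ 1.22078873e-04, -4.15255451e+01, -2.76663959e+01, -2.06417244e-04,
        1.03286430e-02,  2.60019270e-06]), 'eef_pos': array([ 0.2366915 , -0.57772588,  0.30264254]), 'orientation': array([[-7.38745944e-04,  3.79077147e-01, -9.25364777e-01],
       [ 2.19839503e-03, -9.25362178e-01, -3.79077837e-01],
       [-9.99997311e-01, -2.31435954e-03, -1.49753759e-04]]), 'ft_force': array([ 0.7314407 , -0.23250528,  0.50705718]), 'moment': array([-0.00333366,  0.01558765,  0.02199965]), 'opening': 0.08491158594685214}
scene {'camera_matrix': array([[402.58811069,   0.        , 317.82967316],
       [  0.        , 402.58811069, 200.82678096],
       [  0.        ,   0.        ,   1.        ]]), 'pose': array([[-0.74679862,  0.55744326, -0.36269662,  0.93655681],
       [ 0.66504121,  0.62879901, -0.40290446,
[... 399 characters left out ...]
7444 ,  0.01462442,  0.01724138,  0.02538662],
       [-0.01912963, -0.14073334, -0.98986271,  1.20849817],
       [ 0.        ,  0.        ,  0.        ,  1.        ]])}
wrist {'camera_matrix': array([[350.67617701,   0.        , 322.3528052 ],
       [  0.        , 350.67617701, 201.46418106],
       [  0.        ,   0.        ,   1.        ]]), 'mount': array([[ 1.66544444e-03, -3.03455361e-01,  9.52844200e-01,
        -7.10514747e-02],
       [ 9.99998514e-01,  9.29408878e-04, -1.45187204e-03,
        -4.48570640e-04],
       [-4.45003505e-04,  9.52845203e-01,  3.03456458e-01,
        -7.72899263e-02],
       [ 0.00000000e+00,  0.00000000e+00,  0.00000000e+00,
         1.00000000e+00]])}
```

View pics/scene0.png

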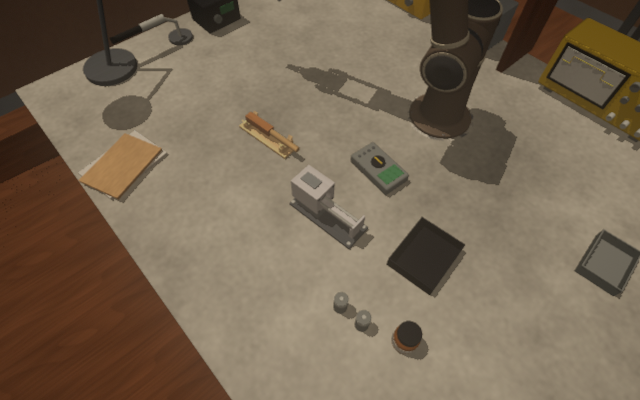

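View pics/top0.png

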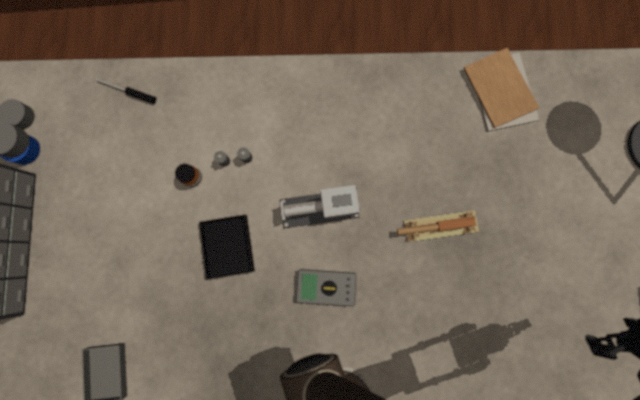

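View pics/wrist0.png

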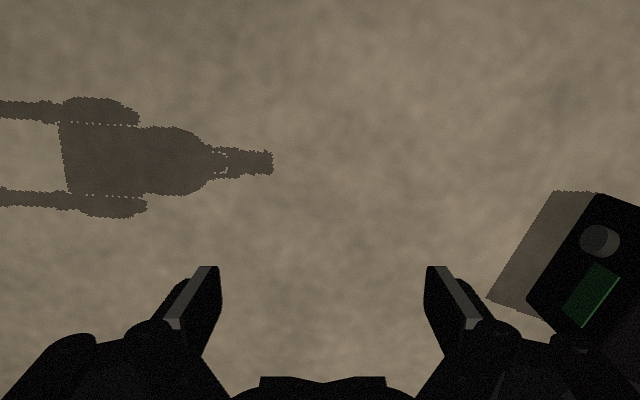

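The top view shows the drift in its rest at about (440,225) with its rod pointing left. The housing block is at (340,203) with the cradle to its left, the tray is at (227,246), the fresh cells are at (221,158) and (244,155), and the jar is at (187,175). Next I'll fit the models to the masks.

```bash
cat > h.py <<'E'
import numpy as np, cv2
from scipy.optimize import minimize
from cell import r
def box(x0,x1,y0,y1,z0,z1): return np.array([[x,y,z] for x in(x0,x1) for y in(y0,y1) for z in(z0,z1)])/1000.
def cylx(x0,x1,R,z): 
    t=np.linspace(0,2*np.pi,24); return np.vstack([np.c_[0*t+x,R*np.cos(t),z+R*np.sin(t)] for x in(x0,x1)])/1000.
def cylz(R,z0,z1):
    t=np.linspace(0,2*np.pi,24); return np.vstack([np.c_[R*np.cos(t),R*np.sin(t),0*t+z] for z in(z0,z1)])/1000.
M={'housing':[box(-45,45,-35,35,45,115),box(-52,163,-42,42,0,10),box(45,150,-15,15,40,68),box(150,156,-15,15,40,83)],
'block':[box(-45,45,-35,35,45,115)],
'drift':[box(-55,45,-13,13,27,53),cylx(45,155,9,40)],
'drift_rest':[box(-100,100,-30,30,0,10)],
'tray':[box(-80,80,-65,65,0,35)],
'fresh_cell0':[cylz(17,0,60)],'jar':[cylz(30,0,75)]}
def cam(n,st=None):
    c=r.get_calibration(n)
    if 'pose' in c: return c['camera_matrix'],c['pose']
    T=np.eye(4);T[:3,:3]=st['orientation'];T[:3,3]=st['eef_pos']; return c['camera_matrix'],T@c['mount']
def proj(K,P,X):
    Xc=(X-P[:3,3])@P[:3,:3]; u=Xc@K.T; return u[:,:2]/u[:,2:]
def ray(K,P,px,z):
    d=P[:3,:3]@np.linalg.inv(K)@np.array([px[0],px[1],1.]); o=P[:3,3]; return o+d*(z-o[2])/d[2]
def place(parts,p):
    c,s=np.cos(p[2]),np.sin(p[2]); R=np.array([[c,-s,0],[s,c,0],[0,0,1]])
    return [q@R.T+np.array([p[0],p[1],0]) for q in parts]
S=4
def render(K,P,parts):
    m=np.zeros((400*S,640*S),np.uint8)
    for q in parts:
        u=proj(K,P,q); h=cv2.convexHull(((u+.5)*S-.5).astype(np.float32)); cv2.fillConvexPoly(m,np.round(h).astype(np.int32),255)
    return cv2.resize(m,(640,400),interpolation=cv2.INTER_AREA)/255.
def fit(obs,parts,p0,yaw=True,lens=(.01,.01,.1)):
    # obs: list of (K,P,mask)
    def cost(d):
        p=[p0[0]+d[0],p0[1]+d[1],p0[2]+(d[2] if yaw else 0)]
        return sum(np.abs(render(K,P,place(parts,p))-m).sum()/m.sum() for K,P,m in obs)
    n=3 if yaw else 2
    s=np.vstack([np.zeros(n)]+[np.eye(n)[i]*lens[i] for i in range(n)])
    o=minimize(cost,np.zeros(n),method='Nelder-Mead',options=dict(initial_simplex=s,xatol=1e-4,fatol=1e-4,maxiter=300))
    d=list(o.x)+[0]*(3-n); return np.array(p0)+d, o.fun
E
python3 - <<'E'
from h import *
ms={}
for n in("top","scene"):
    r.get_image(n)
    for t in("housing","drift","drift_rest","tray","fresh_cell0","jar"):
        L=r.silhouettes(n,t)
        for i,a in enumerate(L[:3]):
            print(n,t,round(a['p'],2),np.round(a['pixel'],1),a['mask'].sum())
            ms[f"{n}|{t}|{i}"]=a['mask']
np.savez("m.npz",**ms)
E
```

```text
top housing 0.87 [317.7 206.1] 2446
top drift 0.79 [439.9 224.9] 675
top drift_rest 0.6 [323.5 209.5] 2405
top drift_rest 0.57 [442.9 231.4] 956
top tray 0.9 [223.4 252.1] 2930
top tray 0.35 [318.1 208.2] 2486
top fresh_cell0 0.64 [224.2 156.4] 207
top fresh_cell0 0.59 [243.1 150. ] 224
top jar 0.68 [188.9 173.4] 501
scene housing 0.88 [321.9 206.8] 2972
scene housing 0.33 [361.1 318.6] 269
scene drift 0.91 [266.9 127.8] 559
scene drift_rest 0.42 [320.6 206.7] 2959
scene tray 0.61 [266.1 129.7] 505
scene tray 0.56 [426.5 254.1] 3211
scene fresh_cell0 0.83 [341.2 301.8] 241
scene fresh_cell0 0.62 [363.2 319.1] 283
scene jar 0.7 [408.4 334.4] 801
scene jar 0.41 [265.  125.8] 480
```

Run:
```python
from h import *
z=np.load("m.npz"); T=cam("top");Sc=cam("scene")
pick={'housing':('top|housing|0','scene|housing|0',.06),'drift':('top|drift|0','scene|drift|0',.04),'drift_rest':('top|drift_rest|1',None,.02),'tray':('top|tray|0','scene|tray|1',.02),
'f0':('top|fresh_cell0|0','scene|fresh_cell0|1',.03),'f1':('top|fresh_cell0|1','scene|fresh_cell0|0',.03),'jar':('top|jar|0','scene|jar|0',.04)}
res={}
for k,(a,b,h) in pick.items():
    m=z[a].astype(float); ys,xs=np.nonzero(m); c=ray(*T,(xs.mean(),ys.mean()),h)
    parts=M['fresh_cell0'] if k[0]=='f' else M[k]
    rnd=k in('f0','f1','jar')
    y0=np.pi/2+.08 if not rnd else 0
    if k=='housing': c=ray(*T,(340,203),.115)
    for nm,obs in (("both",[(*T,m)]+([(*Sc,z[b].astype(float))] if b else [])),("top",[(*T,m)]),("scene",[(*Sc,z[b].astype(float))] if b else None)):
        if not obs: continue
        p,f=fit(obs,parts,[c[0],c[1],y0],yaw=not rnd); print(k,nm,np.round(p,4),round(f,3))
        if nm=="both": res[k]=p
np.savez("fit.npz",**res)
for n,C in(("top",T),("scene",Sc)):
    im=cv2.imread(f"pics/{n}0.png")
    for k,p in res.items():
        for q in place(M['fresh_cell0'] if k[0]=='f' else M[k],p):
            h=cv2.convexHull(proj(*C,q).astype(np.float32)); cv2.polylines(im,[np.round(h).astype(int)],True,(0,255,0),1)
    im=im[100:300,150:500] if n=="top" else im[90:370,220:490]
    cv2.imwrite(f"pics/{n}1.png",cv2.resize(im,None,fx=2.1,fy=2.1))
```

```text
housing both [ 0.541  -0.0152  1.6991] 0.094
housing top [ 0.5403 -0.0151  1.6893] 0.03
housing scene [ 0.5417 -0.0163  1.6836] 0.06
drift both [ 0.4833 -0.3252  1.7009] 0.205
drift top [ 0.4823 -0.3242  1.7028] 0.072
drift scene [ 0.4841 -0.3255  1.6889] 0.075
drift_rest both [ 0.4793 -0.3001  1.712 ] 0.702
drift_rest top [ 0.4793 -0.3001  1.712 ] 0.702
tray both [0.431  0.2953 1.9823] 0.627
tray top [0.4293 0.2976 1.443 ] 0.315
tray scene [0.4396 0.2883 1.7838] 0.338
f0 both [0.6767 0.3125 0.    ] 0.194
f0 top [0.6753 0.3121 0.    ] 0.09
f0 scene [0.6776 0.3126 0.    ] 0.078
f1 both [0.6842 0.2471 0.    ] 0.372
f1 top [0.6821 0.2494 0.    ] 0.147
f1 scene [0.686  0.2476 0.    ] 0.187
jar both [0.6308 0.4054 0.    ] 0.279
jar top [0.6293 0.4029 0.    ] 0.142
jar scene [0.6336 0.4058 0.    ] 0.116
```

View pics/top1.png

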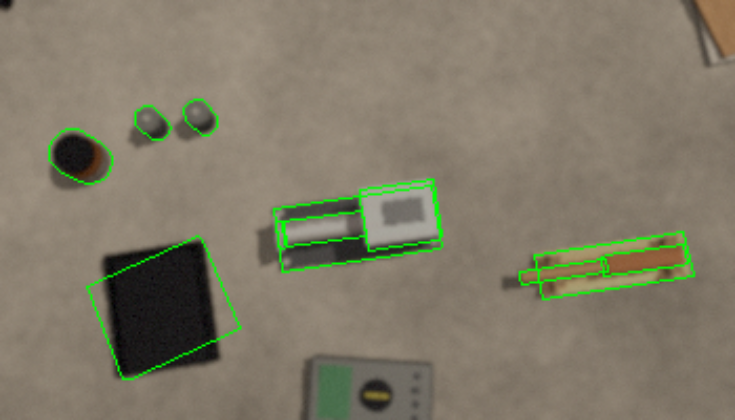

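View pics/scene1.png

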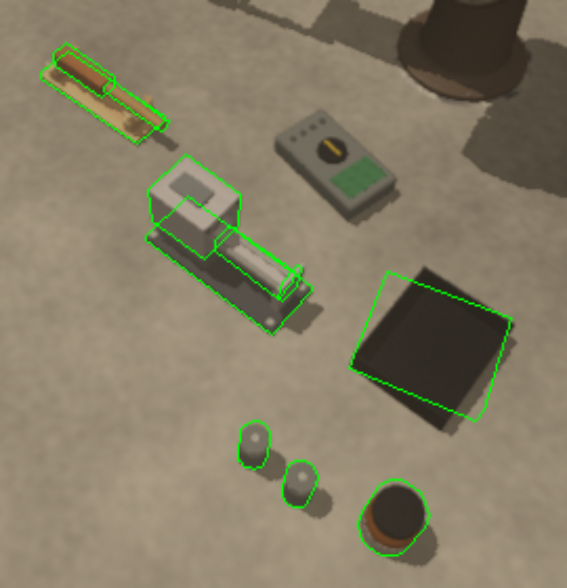

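```bash
cat >> h.py <<'E'
def Rdown(yaw): # tool x down, tool y at given yaw
    x=np.array([0,0,-1.]); y=np.array([np.cos(yaw),np.sin(yaw),0]); return np.c_[x,y,np.cross(x,y)]
def plan(p,yaw,st=None):
    from scipy.spatial.transform import Rotation as Ro
    st=st or r.get_state(); R=st['orientation']; Rt=Rdown(yaw); p=np.array(p)
    rv=np.degrees(Ro.from_matrix(R.T@Rt).as_rotvec())
    d=p-st['eef_pos']
    print("t",round(st['time'],2),"pos",np.round(st['eef_pos'],4),"turn(tool,deg)",np.round(rv,2)," then shift in target axes cm",np.round(Rt.T@d*100,2),"| shift in present axes",np.round(R.T@d*100,2))
E
python3 - <<'E'
from h import *
z=np.load("m.npz"); T=cam("top");Sc=cam("scene")
p,f=fit([(*T,z['top|tray|0'].astype(float)),(*Sc,z['scene|tray|1'].astype(float))],M['tray'],[.43,.295,.1]);print(p,f)
plan([.483,-.30,.26],.128)
E
```

```text
[0.43012827 0.29743495 0.15449868] 0.05482350256834999
t 0.85 pos [ 0.2369 -0.5784  0.3039] turn(tool,deg) [-75.05   0.    -0.  ]  then shift in target axes cm [  4.39  27.96 -24.47] | shift in present axes [  4.39 -16.43 -33.32]
```

Request:
play_rows([
  [[0,0,0,0,-7.5,0,0],[0,0,0,0,-7.5,0,0],[0,0,0,0,-7.5,0,0],[0,0,0,0,-7.5,0,0],[0,0,0,0,-7.5,0,0],[0,0,0,0,-7.5,0,0],[0,0,0,0,-7.5,0,0],[0,0,0,0,-7.5,0,0],[0,0,0,0,-7.5,0,0],[0,0,0,0,-7.5,0,0],[0,0.5,3.5,-3.0,0,0,0],[0,0.5,3.5,-3.0,0,0,0],[0,0.5,3.5,-3.0,0,0,0],[0,0.5,3.5,-3.0,0,0,0],[0,0.5,3.5,-3.0,0,0,0],[0,0.5,3.5,-3.0,0,0,0],[0,0.5,3.5,-3.0,0,0,0],[0,0.5,3.5,-3.0,0,0,0],[0,0,0,0,0,0,0],[0,0,0,0,0,0,0]],
], squeeze=80)

```text
time: 3.35
eef_pos: [0.4841, -0.305, 0.2639]
orientation: [[-0.0, 0.992, 0.127], [-0.001, 0.127, -0.992], [-1.0, -0.0, 0.0]]
ft_force: [-0.6, 0.2, 0.1]
opening: 0.0854
```

Run:
```python
from h import *
st=r.get_state(); plan([.483,-.30,.26],.128,st)
im=r.get_image("wrist"); cv2.imwrite("pics/w1.png",im[:,:,::-1])
C=cam("wrist",st)
z=np.load("fit.npz")
L=r.silhouettes("wrist","drift"); 
for a in L: print(a['p'],a['pixel'],a['mask'].sum())
cv2.imwrite("pics/w1m.png",L[0]['mask'].astype(np.uint8)*255)
p,f=fit([(*C,L[0]['mask'].astype(float))],M['drift'],z['drift']); print(p,f)
v=im[:,:,::-1].copy()
for q in place(M['drift'],p)+place(M['housing'],z['housing']):
    h=cv2.convexHull(proj(*C,q).astype(np.float32)); cv2.polylines(v,[np.round(h).astype(int)],True,(0,255,0),1)
cv2.imwrite("pics/w1o.png",v)
```

```text
t 3.35 pos [ 0.4841 -0.305   0.2639] turn(tool,deg) [-0.01  0.03  0.03]  then shift in target axes cm [ 0.39 -0.05 -0.51] | shift in present axes [ 0.39 -0.05 -0.51]
0.68 [319.5, 156.7] 6877
[ 0.48469698 -0.32424029  1.70508894] 0.03548514941820846
```

View pics/w1o.png

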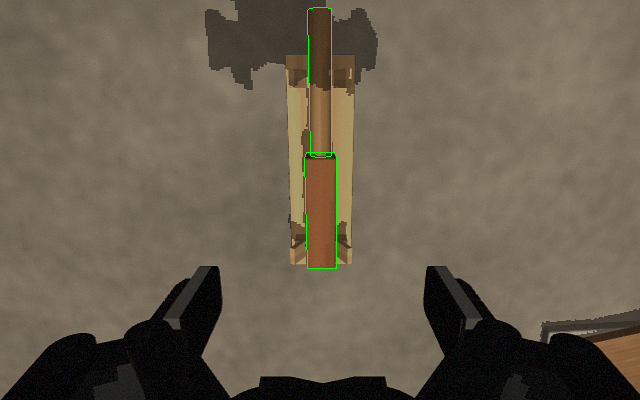

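The wrist view shows the drift lying cleanly in the rest, with its handle at about (320,212) and its rod tip at (319,8). It matches the model within 2 px. Before I grasp, I'll take one wrist look at the housing.

Request:
play_rows([
  [[0,-0.6,1.3,-4.0,0,0,0],[0,-0.6,1.3,-4.0,0,0,0],[0,-0.6,1.3,-4.0,0,0,0],[0,-0.6,1.3,-4.0,0,0,0],[0,-0.6,1.3,-4.0,0,0,0],[0,-0.6,1.3,-4.0,0,0,0],[0,-0.6,1.3,-4.0,0,0,0],[0,-0.6,1.3,-4.0,0,0,0],[0,0,0,0,0,0,0],[0,0,0,0,0,0,0],[0,0,0,0,0,0,0]],
])

```text
time: 4.82
eef_pos: [0.5466, 0.0242, 0.3116]
orientation: [[-0.001, 0.992, 0.125], [-0.0, 0.125, -0.992], [-1.0, -0.001, 0.0]]
ft_force: [0.8, 0.2, -0.4]
opening: 0.0852
```

Run:
```python
from h import *
st=r.get_state(); plan([.4847,-.3242,.2],.134,st)
im=r.get_image("wrist"); cv2.imwrite("pics/w2.png",im[:,:,::-1])
C=cam("wrist",st)
z=np.load("fit.npz")
L=r.silhouettes("wrist","housing"); 
for a in L: print(a['p'],a['pixel'],a['mask'].sum())
p,f=fit([(*C,L[0]['mask'].astype(float))],M['housing'],z['housing']); print(p,f)
v=im[:,:,::-1].copy()
for q in place(M['housing'],p):
    h=cv2.convexHull(proj(*C,q).astype(np.float32)); cv2.polylines(v,[np.round(h).astype(int)],True,(0,255,0),1)
c,_=cv2.findContours(L[0]['mask'].astype(np.uint8),0,1); cv2.drawContours(v,c,-1,(0,0,255),1)
cv2.imwrite("pics/w2o.png",v)
```

```text
t 4.83 pos [0.5466 0.0242 0.3116] turn(tool,deg) [-0.52  0.02  0.04]  then shift in target axes cm [ 11.16 -10.79  33.7 ] | shift in present axes [ 11.18 -10.47  33.8 ]
0.63 [311.9, 162.3] 20505
[ 0.54213454 -0.01324208  1.69653028] 0.021938216886364395
```

View pics/w2o.png

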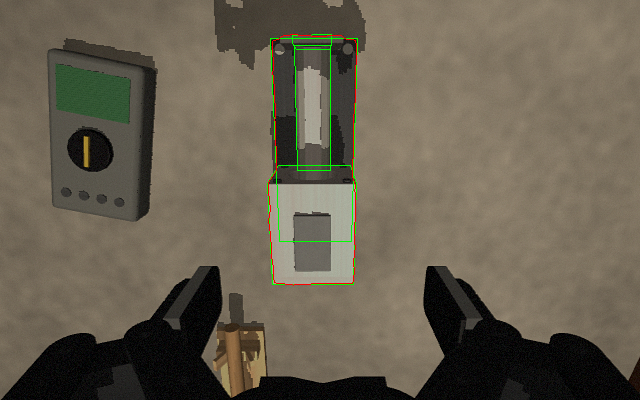

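Request:
play_rows([
  [[0,0,0,0,-0.5,0,0],[0,1.2,-1.2,3.75,0,0,0],[0,1.2,-1.2,3.75,0,0,0],[0,1.2,-1.2,3.75,0,0,0],[0,1.2,-1.2,3.75,0,0,0],[0,1.2,-1.2,3.75,0,0,0],[0,1.2,-1.2,3.75,0,0,0],[0,1.2,-1.2,3.75,0,0,0],[0,1.2,-1.2,3.75,0,0,0],[0,1.2,-1.2,3.75,0,0,0],[0,0,0,0,0,0,0],[0,0,0,0,0,0,0]],
])

```text
time: 6.42
eef_pos: [0.4854, -0.3231, 0.2038]
orientation: [[-0.0, 0.991, 0.135], [0.001, 0.135, -0.991], [-1.0, -0.0, -0.001]]
ft_force: [0.3, 0.6, 1.2]
opening: 0.0854
```

Run:
```python
from h import *
plan([.4847,-.3242,.095],.134)
```

```text
t 6.42 pos [ 0.4854 -0.3231  0.2038] turn(tool,deg) [ 0.06 -0.05  0.01]  then shift in target axes cm [10.88 -0.08  0.1 ] | shift in present axes [10.88 -0.08  0.11]
```

Request:
play_rows([
  [[0,2.7,-0.1,0.1,0,0,0],[0,2.7,0,0,0,0,0],[0,2.7,0,0,0,0,0],[0,2.7,0,0,0,0,0],[0,0,0,0,0,0,0],[0,0,0,0,0,0,0],[255,0,0,0,0,0,0],[255,0,0,0,0,0,0],[255,0,0,0,0,0,0],[255,0,0,0,0,0,0],[255,0,0,0,0,0,0],[255,0,0,0,0,0,0],[255,0,0,0,0,0,0],[255,0,0,0,0,0,0]],
], squeeze=80)

```text
time: 8.18
eef_pos: [0.4852, -0.3248, 0.0966]
orientation: [[0.001, 0.991, 0.135], [-0.001, 0.135, -0.991], [-1.0, 0.001, 0.001]]
ft_force: [-0.3, -0.1, 5.0]
opening: 0.0247
```

Run:
```python
from h import *
st=r.get_state();print(st['eef_pos'],st['ft_force'],st['opening'],st['orientation'][:,1])
im=r.get_image("wrist"); cv2.imwrite("pics/w3.png",im[:,:,::-1])
```

```text
[ 0.48519423 -0.32482681  0.09660373] [-0.2663773  -0.10956871  5.04430621] 0.02472407807756322 [9.90820337e-01 1.35181737e-01 9.79048838e-04]
```

View pics/w3.png

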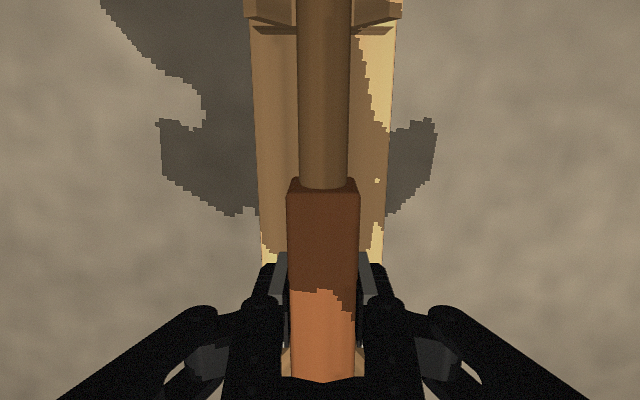

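Request:
play_rows([
  [[255,-1.0,0,0,0,0,0],[255,-1.0,0,0,0,0,0],[255,-1.0,0,0,0,0,0],[255,-1.0,0,0,0,0,0],[255,0,0,0,0,0,0],[255,0,0,0,0,0,0]],
])

```text
time: 8.98
eef_pos: [0.4846, -0.3243, 0.1359]
orientation: [[-0.0, 0.991, 0.135], [0.0, 0.135, -0.991], [-1.0, -0.0, -0.0]]
ft_force: [-0.7, 0.5, -1.2]
opening: 0.0249
```

Run:
```python
from h import *
plan([.5691+.0005,-.2265-.0006,.1366],.1257)
print(r.get_state()['ft_force'])
```

```text
t 8.97 pos [ 0.4846 -0.3243  0.1359] turn(tool,deg) [ 0.57 -0.01  0.  ]  then shift in target axes cm [-0.07  9.65 -8.58] | shift in present axes [-0.07  9.74 -8.48]
[-0.68649666  0.54804426 -1.19851123]
```

Request:
play_rows([
  [[255,0,0,0,0.55,0,0],[255,0,2.4,-2.1,0,0,0],[255,0,2.4,-2.1,0,0,0],[255,0,2.4,-2.1,0,0,0],[255,0,2.4,-2.1,0,0,0],[255,0,0,0,0,0,0],[255,0,0,0,0,0,0],[255,0,0,0,0,0,0]],
])

```text
time: 9.98
eef_pos: [0.5686, -0.2297, 0.1356]
orientation: [[-0.001, 0.992, 0.125], [0.0, 0.125, -0.992], [-1.0, -0.001, -0.0]]
ft_force: [0.2, 0.0, -1.0]
opening: 0.0245
```

Run:
```python
from h import *
plan([.5691+.0005,-.2265-.0006,.1366],.1257)
ob=[]
H=np.array([.5421,-.0132,1.6965])
up=M['drift']; up=[q+np.array([0,0,.04]) for q in up]
for n in("top","scene"):
    im=r.get_image(n);L=r.silhouettes(n,"drift"); v=im[:,:,::-1].copy()
    for a in L[:2]: print(n,a['p'],a['pixel'],a['mask'].sum())
    C=cam(n)
    c,_=cv2.findContours(L[0]['mask'].astype(np.uint8),0,1); cv2.drawContours(v,c,-1,(0,0,255),1)
    for q in place(up,[.5691,-.2265,1.6965])+place(M['housing'],H):
        h=cv2.convexHull(proj(*C,q).astype(np.float32)); cv2.polylines(v,[np.round(h).astype(int)],True,(0,255,0),1)
    v=v[150:280,260:500] if n=="top" else v[90:250,220:390]
    cv2.imwrite(f"pics/{n}2.png",cv2.resize(v,None,fx=3.3,fy=3.3))
st=r.get_state(); im=r.get_image("wrist"); cv2.imwrite("pics/w4.png",im[:,:,::-1])
```

```text
t 9.97 pos [ 0.5686 -0.2297  0.1356] turn(tool,deg) [-0.04 -0.01  0.05]  then shift in target axes cm [-0.1   0.14 -0.24] | shift in present axes [-0.1   0.14 -0.24]Traceback (most recent call last):
  File "<stdin>", line 10, in <module>
IndexError: list index out of range
```

Run:
```python
from h import *
H=np.array([.5421,-.0132,1.6965])
st=r.get_state()
up=[q+np.array([0,0,.04]) for q in M['drift']]
for n in("top","scene"):
    im=r.get_image(n); v=im[:,:,::-1].copy()
    C=cam(n)
    cv2.imwrite(f"pics/{n}2raw.png",v)
    for q in place(up,[st['eef_pos'][0],st['eef_pos'][1],1.6965])+place(M['housing'],H):
        h=cv2.convexHull(proj(*C,q).astype(np.float32)); cv2.polylines(v,[np.round(h).astype(int)],True,(0,255,0),1)
    v=v[150:280,260:500] if n=="top" else v[90:250,220:390]
    cv2.imwrite(f"pics/{n}2.png",cv2.resize(v,None,fx=3.3,fy=3.3))
st=r.get_state(); im=r.get_image("wrist"); cv2.imwrite("pics/w4.png",im[:,:,::-1])
```

```text
(no output)
```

View pics/top2.png

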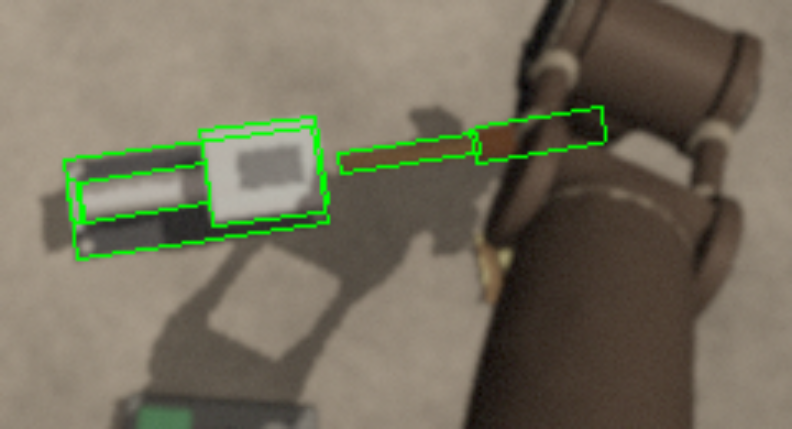

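View pics/scene2.png

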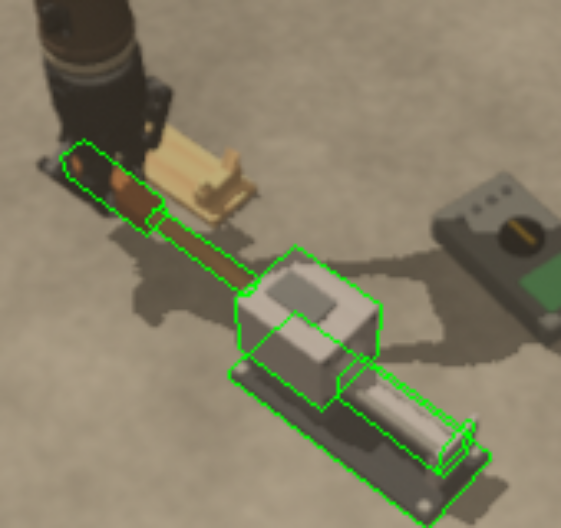

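View pics/w4.png

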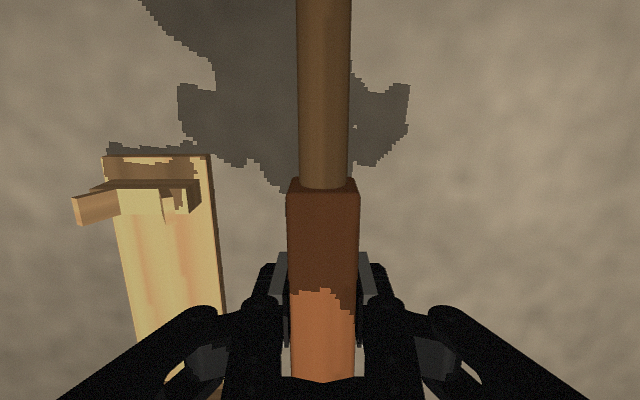

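The drift is level and lined up with the bore: in the scene view its tip sits just before the entry face, and the overlay agrees to within about 1 px. I'll correct slightly and insert as far as the lip.

Request:
play_rows([
  [[255,-0.1,0.1,0,0,0,0],[255,0,0,-0.6,0,0,0],[255,0,0,-0.6,0,0,0],[255,0,0,-0.6,0,0,0],[255,0,0,-0.6,0,0,0],[255,0,0,0,0,0,0]],
], squeeze=110)

```text
time: 10.98
eef_pos: [0.5672, -0.2043, 0.1368]
orientation: [[-0.0, 0.992, 0.127], [0.0, 0.127, -0.992], [-1.0, -0.0, -0.0]]
ft_force: [-0.2, 0.1, -0.4]
opening: 0.0244
```

```bash
cat >> h.py <<'E'
H=np.array([.5421,-.0132,1.6965])
def inH(off=(.0005,-.0006,-.0566)):
    st=r.get_state(); p=st['eef_pos']-np.array(off)*[1,1,-1]
    d=p-[H[0],H[1],0]; u=np.array([np.cos(H[2]),np.sin(H[2])]); n=np.array([-u[1],u[0]])
    print("drift in housing mm: x %.1f y %.1f z %.1f | tip x %.1f"%(d[:2]@u*1e3,d[:2]@n*1e3,d[2]*1e3,d[:2]@u*1e3+155),"F along %.1f lat %.1f z %.1f"%(st['ft_force'][:2]@u,st['ft_force'][:2]@n,st['ft_force'][2]),"M",np.round(st['moment'],2),"t",round(st['time'],2))
E
python3 - <<'E'
from h import *
inH()
E
```

```text
drift in housing mm: x -192.1 y -0.5 z 80.2 | tip x -37.1 F along 0.1 lat 0.2 z -0.4 M [ 0.01 -0.02 -0.  ] t 10.97
```

Request:
play_rows([
  [[255,0,0,-0.7,0,0,0],[255,0,0,-0.7,0,0,0],[255,0,0,-0.7,0,0,0]],
])

```text
time: 11.35
eef_pos: [0.567, -0.1901, 0.1391]
orientation: [[0.007, 0.991, 0.132], [-0.014, 0.132, -0.991], [-1.0, 0.005, 0.015]]
ft_force: [-0.2, -18.7, -0.9]
opening: 0.0245
```

Run:
```python
from h import *
inH()
```

```text
drift in housing mm: x -178.0 y -2.1 z 82.5 | tip x -23.0 F along -18.5 lat 2.6 z -0.9 M [-2.86  0.13  0.46] t 11.35
```

Request:
play_rows([
  [[255,0,0,-0.7,0,0,0],[255,0,0,-0.7,0,0,0],[255,0,0,-0.7,0,0,0],[255,0,0,-0.7,0,0,0]],
])

```text
time: 11.85
eef_pos: [0.5633, -0.1627, 0.139]
orientation: [[0.007, 0.991, 0.131], [-0.014, 0.131, -0.991], [-1.0, 0.005, 0.014]]
ft_force: [-0.4, -19.1, -1.4]
opening: 0.0245
```

Run:
```python
from h import *
inH()
```

```text
drift in housing mm: x -150.3 y -1.8 z 82.4 | tip x 4.7 F along -18.9 lat 2.8 z -1.4 M [-2.86  0.09  0.4 ] t 11.85
```

Request:
play_rows([
  [[255,0,0,-0.7,0,0,0],[255,0,0,-0.6,0,0,0],[255,0,0,-0.5,0,0,0],[255,0,0,-0.5,0,0,0],[255,0,0,-0.6,0,0,0],[255,0,0,-0.6,0,0,0],[255,0,0,-0.6,0,0,0],[255,0,0,0,0,0,0],[255,0,0,0,0,0,0]],
])

```text
time: 12.98
eef_pos: [0.5555, -0.1154, 0.1365]
orientation: [[-0.001, 0.992, 0.126], [0.0, 0.126, -0.992], [-1.0, -0.001, -0.001]]
ft_force: [0.2, -0.3, -1.4]
opening: 0.0247
```

Run:
```python
from h import *
inH()
for n in("top","scene"):
    im=r.get_image(n); v=im[:,:,::-1].copy()
    v=v[150:280,260:500] if n=="top" else v[90:250,220:390]
    cv2.imwrite(f"pics/{n}3.png",cv2.resize(v,None,fx=3.3,fy=3.3))
    print([(round(a['p'],2),a['pixel']) for a in r.boxes_of(n,"dead_cell")])
st=r.get_state(); im=r.get_image("wrist"); cv2.imwrite("pics/w5.png",im[:,:,::-1])
```

```text
drift in housing mm: x -102.4 y -0.1 z 79.9 | tip x 52.6 F along -0.3 lat -0.1 z -1.4 M [-0.05 -0.02 -0.03] t 12.97
[(0.82, [307.8, 205.9])]
[(0.67, [335.0, 205.0])]
```

View pics/top3.png

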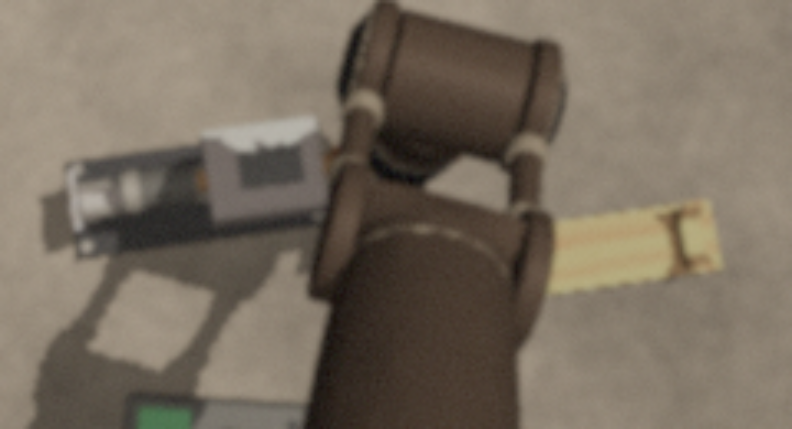

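View pics/scene3.png

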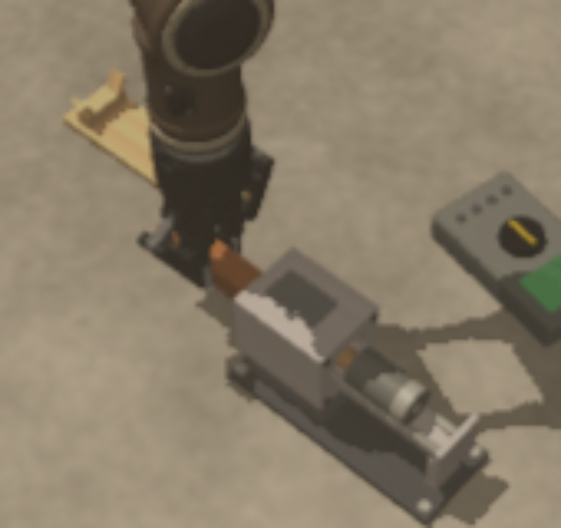

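View pics/w5.png

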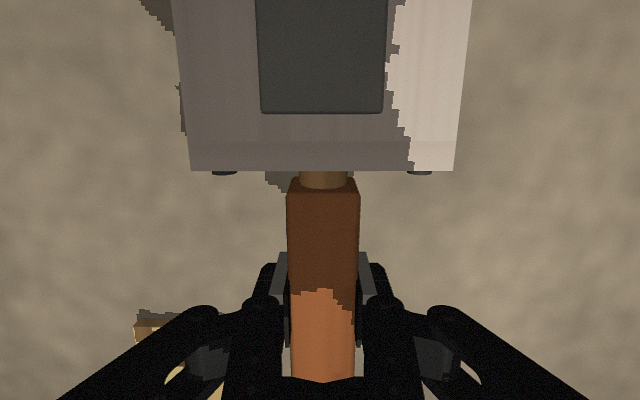

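Both views show the cell fully out on the cradle, with the rod tip showing past the exit face (cell at top pixel (308,206)). Now I'll withdraw the drift and carry it back over the rest.

Request:
play_rows([
  [[255,0,0,1.0,0,0,0],[255,0,0,1.5,0,0,0],[255,0,0,1.5,0,0,0],[255,0,0,1.5,0,0,0],[255,0,0,1.5,0,0,0],[255,0,0,1.5,0,0,0],[255,0,0,1.5,0,0,0],[255,0,0,1.5,0,0,0],[255,-0.5,0,1.0,0,0,0],[255,-0.5,-2.4,2.1,-0.55,0,0],[255,0,-2.4,2.1,0,0,0],[255,0,-2.4,2.1,0,0,0],[255,0,-2.4,1.5,0,0,0],[255,0,0,0,0,0,0],[255,0,0,0,0,0,0],[255,0,0,0,0,0,0]],
])

```text
time: 15.22
eef_pos: [0.4877, -0.3293, 0.1471]
orientation: [[0.001, 0.991, 0.136], [-0.0, 0.136, -0.991], [-1.0, 0.001, 0.0]]
ft_force: [0.4, 0.1, -1.3]
opening: 0.0241
```

Run:
```python
from h import *
plan([.4850,-.3246,.0966],.1352)
im=r.get_image("wrist"); cv2.imwrite("pics/w6.png",im[:,:,::-1])
```

```text
t 15.22 pos [ 0.4877 -0.3293  0.1471] turn(tool,deg) [ 0.09  0.01 -0.03]  then shift in target axes cm [ 5.05 -0.21 -0.5 ] | shift in present axes [ 5.05 -0.21 -0.5 ]
```

View pics/w6.png

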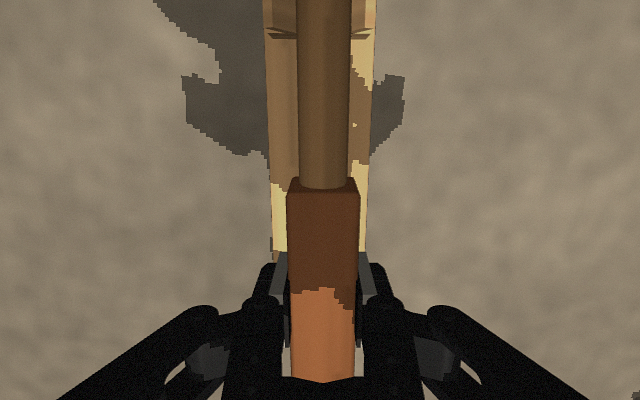

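Request:
play_rows([
  [[255,0,-0.2,-0.5,0,0,0],[255,1.0,0,0,0,0,0],[255,1.2,0,0,0,0,0],[255,1.2,0,0,0,0,0],[255,0.9,0,0,0,0,0],[255,0.5,0,0,0,0,0],[255,0.2,0,0,0,0,0],[255,0,0,0,0,0,0]],
])

```text
time: 16.27
eef_pos: [0.4845, -0.3254, 0.0972]
orientation: [[0.001, 0.991, 0.135], [-0.001, 0.135, -0.991], [-1.0, 0.001, 0.001]]
ft_force: [-0.4, -0.0, -0.6]
opening: 0.0246
```

Run:
```python
from h import *
plan([.4850,-.3246,.0966],.1352); print(r.get_state()['ft_force'])
```

```text
t 16.27 pos [ 0.4845 -0.3254  0.0972] turn(tool,deg) [ 0.03  0.04 -0.04]  then shift in target axes cm [ 0.06  0.06 -0.07] | shift in present axes [ 0.06  0.06 -0.07]
[-0.36860644 -0.03205663 -0.55443485]
```

Request:
play_rows([
  [[255,0.1,0,0,0,0,0],[150,0,0,0,0,0,0],[80,0,0,0,0,0,0],[0,0,0,0,0,0,0],[0,0,0,0,0,0,0],[0,0,0,0,0,0,0],[0,-1.5,0,0,0,0,0],[0,-3.0,0,0,0,0,0],[0,-3.5,0,0,0,0,0],[0,-4.0,0,0,0,0,0],[0,-4.0,0,-2.0,0,0,0],[0,0,0,0,0,0,0],[0,0,0,0,0,0,0]],
])

```text
time: 17.9
eef_pos: [0.4814, -0.3052, 0.2562]
orientation: [[0.0, 0.991, 0.136], [-0.0, 0.136, -0.991], [-1.0, 0.0, 0.0]]
ft_force: [0.1, 0.8, -0.5]
opening: 0.0857
```

Run:
```python
from h import *
st=r.get_state(); im=r.get_image("wrist"); C=cam("wrist",st)
L=r.silhouettes("wrist","drift")
p,f=fit([(*C,L[0]['mask'].astype(float))],M['drift'],[.4847,-.3242,1.705]); print(p,f, "start .4847 -.3242 1.7051")
v=im[:,:,::-1].copy()
for q in place(M['drift'],[.4847,-.3242,1.705]):
    h=cv2.convexHull(proj(*C,q).astype(np.float32)); cv2.polylines(v,[np.round(h).astype(int)],True,(0,255,0),1)
cv2.imwrite("pics/w7.png",v)
u=np.array([np.cos(H[2]),np.sin(H[2])])
plan([*(H[:2]+.07*u),.30],.1257,st)
```

```text
[ 0.48429169 -0.32508263  1.7036862 ] 0.03987127758629139 start .4847 -.3242 1.7051
t 17.9 pos [ 0.4814 -0.3052  0.2562] turn(tool,deg) [ 0.59  0.03 -0.01]  then shift in target axes cm [ -4.38   9.68 -35.21] | shift in present axes [ -4.4   10.05 -35.11]
```

View pics/w7.png

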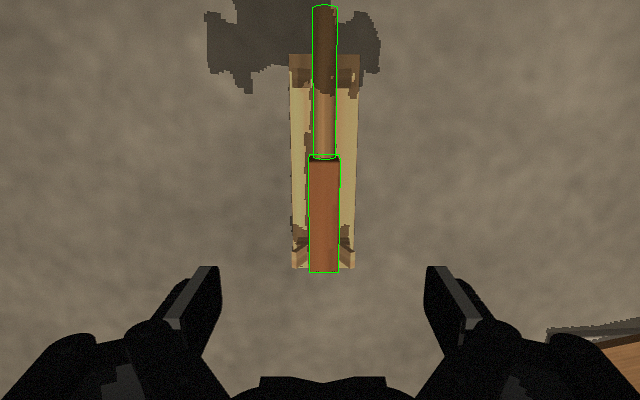

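The drift is back in its rest within about 1 mm of where it lay, seated in the saddles with its handle at (324,213). On to the cell.

Request:
play_rows([
  [[0,-0.5,1.1,-3.9,0.6,0,0],[0,-0.5,1.1,-3.9,0,0,0],[0,-0.5,1.1,-3.9,0,0,0],[0,-0.5,1.1,-3.9,0,0,0],[0,-0.5,1.1,-3.9,0,0,0],[0,-0.5,1.1,-3.9,0,0,0],[0,-0.5,1.1,-3.9,0,0,0],[0,-0.5,1.1,-3.9,0,0,0],[0,-0.4,0.9,-4.0,0,0,0],[0,0,0,0,0,0,0],[0,0,0,0,0,0,0]],
])

```text
time: 19.38
eef_pos: [0.5329, 0.0556, 0.2985]
orientation: [[-0.003, 0.992, 0.125], [-0.001, 0.125, -0.992], [-1.0, -0.003, 0.0]]
ft_force: [-0.1, -0.4, 1.0]
opening: 0.0855
```

Run:
```python
from h import *
st=r.get_state(); im=r.get_image("wrist"); C=cam("wrist",st)
L=r.silhouettes("wrist","dead_cell"); print([(a['p'],a['pixel'],a['mask'].sum()) for a in L])
u=np.array([np.cos(H[2]),np.sin(H[2])]); c0=H[:2]+.085*u
P=[cylx(-30,30,17,80)]
p,f=fit([(*C,L[0]['mask'].astype(float))],P,[*c0,H[2]]); n=np.array([-u[1],u[0]])
print(p,f,"in housing mm",(p[:2]-H[:2])@u*1e3,(p[:2]-H[:2])@n*1e3)
v=im[:,:,::-1].copy()
for q in place(P,p)+place(M['housing'],H):
    h=cv2.convexHull(proj(*C,q).astype(np.float32)); cv2.polylines(v,[np.round(h).astype(int)],True,(0,255,0),1)
cv2.imwrite("pics/w8.png",v)
plan([p[0],p[1],.08+.054+.005],p[2]-np.pi/2,st)
```

```text
[(0.18, [251.6, 372.3], np.int64(1004))]
[ 0.75922108 -0.30664845  2.54094444] 1.0 in housing mm -318.3541517230198 -178.61745077091962
t 19.38 pos [0.5329 0.0556 0.2985] turn(tool,deg) [-4.839e+01 -4.000e-02  1.600e-01]  then shift in target axes cm [ 15.95 -17.09  39.15] | shift in present axes [15.91 17.96 38.77]
```

View pics/w8.png

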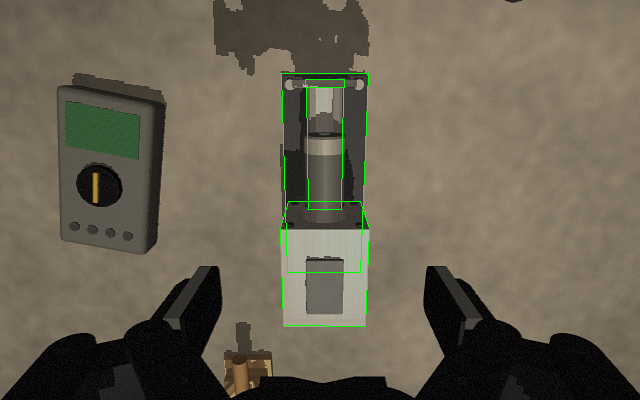

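The network missed the cell, but it shows plainly in the picture: front end at about (323,135), back end at about (323,212). I'll place the model by hand.

Run:
```python
from h import *
st=r.get_state(); C=cam("wrist",st)
u=np.array([np.cos(H[2]),np.sin(H[2])])
im=cv2.imread("pics/w8.png"); import cell
raw=r.get_image("wrist")[:,:,::-1].copy()
v=cv2.resize(raw[110:240,260:390],None,fx=4,fy=4,interpolation=cv2.INTER_CUBIC)
for x,col in((.080,(0,255,0)),(.086,(0,0,255))):
    q=place([cylx(-30,30,17,80)],[*(H[:2]+x*u),H[2]])[0]
    for part in (q[:24],q[24:]):
        w=(proj(*C,part)-[260,110])*4
        cv2.polylines(v,[np.round(w).astype(int)],True,col,1)
cv2.imwrite("pics/w9.png",v)
```

```text
(no output)
```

View pics/w9.png

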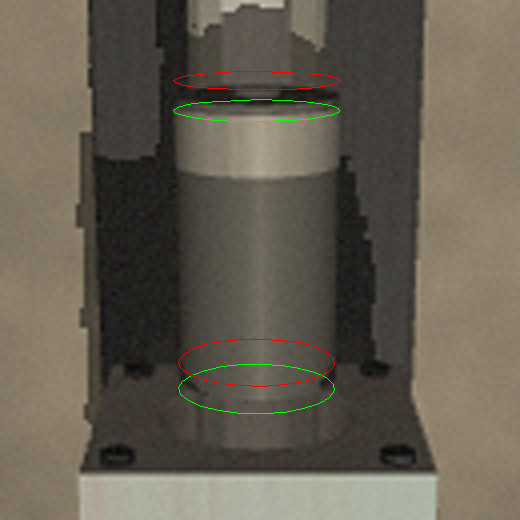

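Run:
```python
from h import *
u=np.array([np.cos(H[2]),np.sin(H[2])]); g=H[:2]+.082*u; print(g)
plan([*g,.139],.1257)
```

```text
[0.53181942 0.06815299]
t 19.52 pos [0.5331 0.0549 0.2992] turn(tool,deg) [-0.12  0.01  0.08]  then shift in target axes cm [16.02  0.03 -1.33] | shift in present axes [16.02  0.05 -1.33]
```

Request:
play_rows([
  [[0,2.0,0,-1.3,0,0,0],[0,3.0,0,0,0,0,0],[0,3.0,0,0,0,0,0],[0,3.0,0,0,0,0,0],[0,3.0,0,0,0,0,0],[0,2.0,0,0,0,0,0],[0,0,0,0,0,0,0],[0,0,0,0,0,0,0],[255,0,0,0,0,0,0],[255,0,0,0,0,0,0],[255,0,0,0,0,0,0],[255,0,0,0,0,0,0],[255,0,0,0,0,0,0],[255,0,0,0,0,0,0],[255,0,0,0,0,0,0]],
], squeeze=50)

```text
time: 21.4
eef_pos: [0.5321, 0.069, 0.1407]
orientation: [[0.0, 0.992, 0.125], [-0.0, 0.125, -0.992], [-1.0, 0.0, 0.0]]
ft_force: [-1.4, -0.5, 5.9]
opening: 0.0323
```

Run:
```python
from h import *
u=np.array([np.cos(H[2]),np.sin(H[2])]); g=H[:2]+.082*u
plan([*g,.139],.1257); s=r.get_state(); print(s['ft_force'],s['opening'])
im=r.get_image("wrist"); cv2.imwrite("pics/w10.png",im[:,:,::-1])
```

```text
t 21.4 pos [0.5321 0.069  0.1407] turn(tool,deg) [-0.01  0.01 -0.02]  then shift in target axes cm [ 0.17 -0.03  0.08] | shift in present axes [ 0.17 -0.03  0.08]
[-1.36025499 -0.52760272  5.92348349] 0.03231818650078065
```

View pics/w10.png

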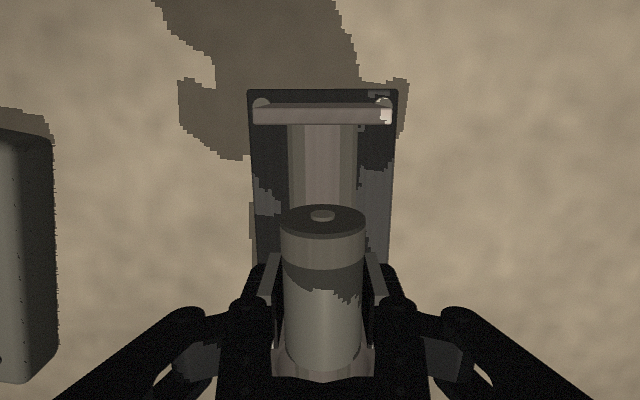

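Request:
play_rows([
  [[255,-1.0,0,0,0,0,0],[255,-2.5,0,0,0,0,0],[255,-2.5,0,0,0,0,0],[255,-2.0,0,0,0,0,0],[255,0,0,0,0,0,0],[255,0,0,0,0,0,0]],
])

```text
time: 22.2
eef_pos: [0.5311, 0.069, 0.2191]
orientation: [[-0.001, 0.992, 0.125], [-0.0, 0.125, -0.992], [-1.0, -0.001, -0.0]]
ft_force: [0.3, 0.2, -1.6]
opening: 0.0323
```

Run:
```python
from h import *
plan([.4305,.298,.20],.1545); s=r.get_state(); print(s['ft_force'],s['opening'])
```

```text
t 22.2 pos [0.5311 0.069  0.2191] turn(tool,deg) [-1.67 -0.01  0.08]  then shift in target axes cm [  1.91  -6.42 -24.18] | shift in present axes [  1.92  -7.12 -23.98]
[ 0.31830662  0.17267462 -1.57174493] 0.03231845993702204
```

Request:
play_rows([
  [[255,0,-0.9,-3.4,-1.7,0,0],[255,0,-0.9,-3.45,0,0,0],[255,0,-0.9,-3.45,0,0,0],[255,0,-0.9,-3.45,0,0,0],[255,0,-0.9,-3.45,0,0,0],[255,0,-0.9,-3.45,0,0,0],[255,1.9,-1.0,-3.5,0,0,0],[255,0,0,0,0,0,0],[255,0,0,0,0,0,0],[255,0,0,0,0,0,0]],
])

```text
time: 23.45
eef_pos: [0.4328, 0.2974, 0.2009]
orientation: [[0.0, 0.988, 0.153], [-0.0, 0.153, -0.988], [-1.0, 0.0, 0.0]]
ft_force: [-0.6, 0.2, -0.9]
opening: 0.0323
```

Run:
```python
from h import *
plan([.4305,.298,.0835],.1545); s=r.get_state(); print(s['ft_force'],s['opening'])
for n in("top","scene","wrist"):
    im=r.get_image(n)[:,:,::-1].copy()
    if n!="wrist":
        for q in place(M['tray'],[.4301,.2974,.1545]):
            h=cv2.convexHull(proj(*cam(n),q).astype(np.float32)); cv2.polylines(im,[np.round(h).astype(int)],True,(0,255,0),1)
    cv2.imwrite(f"pics/{n}4.png",im)
```

```text
t 23.45 pos [0.4328 0.2974 0.2009] turn(tool,deg) [-0.04  0.01 -0.01]  then shift in target axes cm [11.74 -0.22 -0.09] | shift in present axes [11.74 -0.22 -0.1 ]
[-0.61129428  0.225676   -0.89612541] 0.03225579477919441
```

View pics/scene4.png

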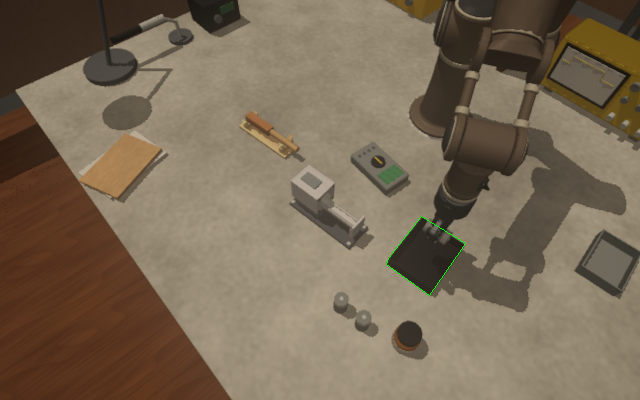

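View pics/wrist4.png

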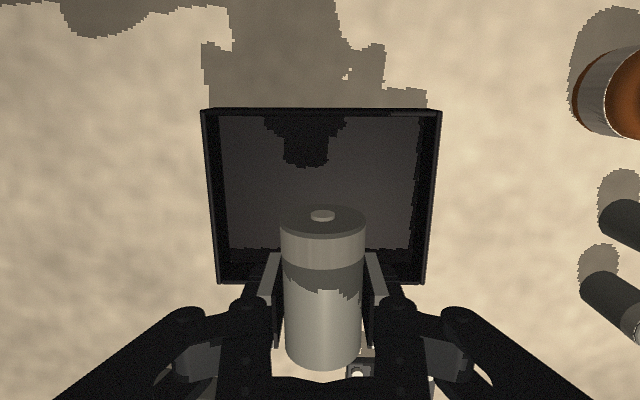

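The cell is held level over the tray. The wrist view shows the tray's near wall at row ~284, where the projection puts it. Lowering now.

Request:
play_rows([
  [[255,1.5,-0.2,-0.1,0,0,0],[255,2.5,0,0,0,0,0],[255,2.5,0,0,0,0,0],[255,2.5,0,0,0,0,0],[255,1.7,0,0,0,0,0],[255,0.7,0,0,0,0,0],[255,0.2,0,0,0,0,0],[255,0.1,0,0,0,0,0],[255,0,0,0,0,0,0]],
])

```text
time: 24.72
eef_pos: [0.4307, 0.2991, 0.0846]
orientation: [[0.001, 0.988, 0.154], [0.001, 0.154, -0.988], [-1.0, 0.001, -0.001]]
ft_force: [0.4, -0.4, -1.6]
opening: 0.0328
```

Request:
play_rows([
  [[255,0.2,0,0,0,0,0],[255,0.1,0,0,0,0,0],[255,0,0,0,0,0,0]],
])

```text
time: 25.1
eef_pos: [0.4305, 0.299, 0.0818]
orientation: [[0.0, 0.988, 0.154], [0.0, 0.154, -0.988], [-1.0, 0.0, -0.0]]
ft_force: [-0.9, -1.6, 4.4]
opening: 0.0322
```

Request:
play_rows([
  [[160,0,0,0,0,0,0],[140,0,0,0,0,0,0],[120,0,0,0,0,0,0],[90,0,0,0,0,0,0],[60,0,0,0,0,0,0],[60,0,0,0,0,0,0],[60,-1.0,0,0,0,0,0],[60,-2.5,0,0,0,0,0],[60,-3.5,0,0,0,0,0],[60,-4.5,0,0,0,0,0],[60,-4.5,0,0,0,0,0],[60,-2.0,0,0,0,0,0],[60,0,0,0,0,0,0],[60,0,0,0,0,0,0]],
])

```text
time: 26.85
eef_pos: [0.4295, 0.2984, 0.2601]
orientation: [[-0.001, 0.988, 0.154], [-0.001, 0.154, -0.988], [-1.0, -0.001, 0.001]]
ft_force: [-0.4, 0.3, -0.2]
opening: 0.0651
```

Run:
```python
from h import *
st=r.get_state(); print(st['eef_pos'],st['opening'])
C=cam("wrist",st)
for n in("scene","wrist","top"):
    im=r.get_image(n); cv2.imwrite(f"pics/{n}5.png",im[:,:,::-1])
    for t in("dead_cell","fresh_cell0","jar","drift"):
        L=r.boxes_of(n,t); print(n,t,[(round(a['p'],2),np.round(a['pixel'],1)) for a in L[:3]])
im=cv2.imread("pics/wrist5.png")
for q in place(M['tray'],[.4301,.2974,.1545])+place([cylx(-30,30,17,21)],[.4305,.299,.1545+np.pi/2]):
    h=cv2.convexHull(proj(*C,q).astype(np.float32)); cv2.polylines(im,[np.round(h).astype(int)],True,(0,255,0),1)
cv2.imwrite("pics/wrist5o.png",im)
v=cv2.imread("pics/scene5.png")
z=np.load("fit.npz")
for q in place(M['drift'],[.4836,-.3252,1.7])+sum([place(M['fresh_cell0'] if k[0]=='f' else M['jar'],z[k]) for k in('f0','f1','jar')],[]):
    h=cv2.convexHull(proj(*cam("scene"),q).astype(np.float32)); cv2.polylines(v,[np.round(h).astype(int)],True,(0,255,0),1)
cv2.imwrite("pics/scene5o.png",cv2.resize(v[90:370,220:490],None,fx=2.1,fy=2.1))
```

```text
[0.42946427 0.29844729 0.26007408] 0.06508069414573964
scene dead_cell [(0.63, array([423.2, 253.9]))]
scene fresh_cell0 [(0.64, array([341. , 304.1])), (0.53, array([363.9, 320. ]))]
scene jar [(0.65, array([407.4, 334.9]))]
scene drift [(0.63, array([265.6, 130.3]))]
wrist dead_cell [(0.94, array([325. , 179.6]))]
wrist fresh_cell0 [(0.64, array([584.2, 277.4])), (0.58, array([601.1, 210. ]))]
wrist jar [(0.84, array([593.8,  95. ]))]
wrist drift []
top dead_cell [(0.83, array([225.6, 245.1]))]
top fresh_cell0 [(0.66, array([244.7, 150.3])), (0.65, array([221.1, 159.6]))]
top jar [(0.86, array([188.5, 172.8])), (0.4, array([317.4, 208.2]))]
top drift [(0.7, array([442.6, 225.4]))]
```

View pics/wrist5o.png

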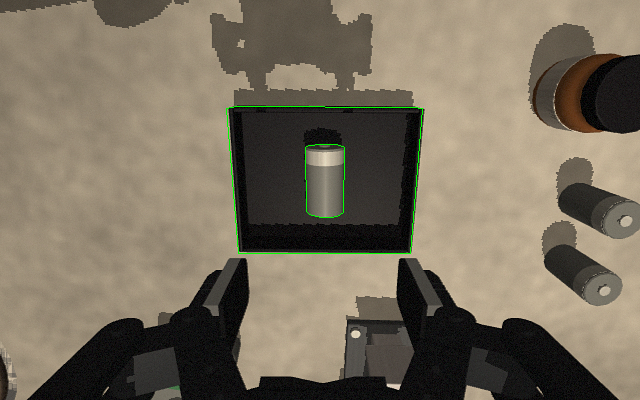

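View pics/scene5o.png

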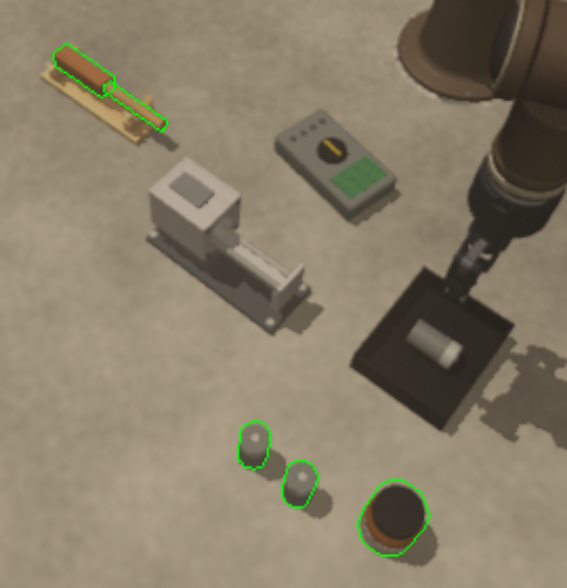

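The cell lies flat in mid-tray at (325,180), on the predicted outline. The drift, fresh cells and jar are on their starting outlines, and the gripper is clear of everything. Handing in.

Run:
```python
from cell import r
print(r.get_state()['time'], r.sign_off())
```

```text
the job is handed in; nothing more can be done
27.6 None
```

I drove the dead cell out of the bore with the drift, put the drift back in its rest, and laid the cell flat in the tray. I handed the job in at 27.6 s of the 54 s allowed; sign-off gives no verdict.

- **Driving out:** pushing took about 19 N. The drift tip ended about 53 mm past the block's middle, which puts it about 8 mm beyond the exit face. The cell's centre was at about x = 81–83 mm, so it was wholly out on the cradle.
- **Drift:** a wrist-camera check after release put it within about 1 mm and 0.002 rad of where it first lay.
- **Cell and the rest:** in the last pictures the cell lies flat near the middle of the tray. The fresh cells and jar sit on their starting outlines, and the gripper is about 18 cm above the tray, touching nothing.
- **Checks that failed:** the network missed the drift once while it was in the gripper, and missed the cell on the cradle. I lined those two up by overlaying the model on the picture. My first tray fit settled on a wrong angle, so I fitted it again; the wrist picture later agreed with the new fit.

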